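Lock the inspection camera over the green board with the spring plunger

ROBOT

A 6-joint arm with a two-finger parallel gripper is mounted at the origin on the work surface. World frame = base frame: x ahead of the robot, y to its left, z up, the work surface at z = 0. Lengths are in m, angles in rad, forces in N, time in s.
With the tool pointing down it reaches from about 0.35 to 0.975 m from the base axis. Payload 4.9 kg.
Tool frame: the origin (TCP) lies midway between the tips of the shut fingers; the grasp point (between the pads) lies 19 mm behind it; z points along the fingers, y is the line along which they close (so a half turn about z gives the same grasp; the last joint's range is limited). The gripper opens to 85 mm and grips with 20 to 120 N. Pads are 22 mm wide; open, the fingers measure 114 mm over their backs; the gripper's body (76 mm by 85 mm) begins 54 mm behind the grasp point. The pads swing forward as they close: fully open they stand 13 mm farther back than shut.
Start: joints at [-1.305, 0.053, 1.613, -0, 1.476, -0.119], TCP at [0.235, -0.579, 0.231] pointing down, gripper open.
Joint ranges: [-3.01, 3.01], [-1.01, 2.22], [0.06, 2.58], [-1.02, 4.17], [0.09, 2.62], [-3.14, 3.14]. Speed limits (rad/s): [2.57, 2.57, 3.14, 3.14, 3.14, 3.14].

INTERFACE

Orientations are given as a unit quaternion [w, x, y, z].
In Python, from rig import read_state, capture, close_job, masks_of gives the robot as it stands.
- The arm moves only by the shell command python3 -m crank 'ROWS' [FORCE]. ROWS is text: rows parted by semicolons, each of 7 numbers parted by spaces: the opening, from 0 (shut) to 1 (fully open), then the shift along the tool's x, y, z in m, then the turn, a rotation vector about the tool's x, y, z in degrees. A call has exactly 10 rows; each row shifts and turns the commanded pose from where the row before left it, along the tool's axes as they then stand; what a row does not reach is not made up. A row lasts 1/8 s, in which the tool goes at most 62.5 mm and 10.7 degrees, less where a joint would pass 70% of its speed; a pose out of reach is approached as far as the arm can. A call with a gripper value outside its range is refused whole. The fingers move at their own pace and stop on an object; FORCE is the grip in N (left out, the last holds). Time passes only in rows, so rows that do not move let the fingers close, or fill a call up. It gives the time, the measured TCP pose, the force, the opening and the grip force at its end, in the units of the state.
- read_state(): the state, without advancing time (a new reading comes with each control period).
- capture(name): name is "scene" or "top" or "wrist"; returns a dict with "frame" (480x640x3 uint8, red, green, blue), "z_map" (480x640 float32, m along the optical axis (not along the pixel's ray), 0 where there is no reading), "camera_matrix" (3x3 intrinsics, pixels), "eye" and "rotation" of the camera in the world. Camera axes: x right, y down, z forward; pixel columns grow to the right and rows downward; lengths in m; the calibration is good to about 2 mm. A picture is of the moment at which its call begins.
- close_job(): hands the job in; it is judged then, once.
Trained networks look in a picture, given as the dict that the camera call returned (one of the last four; its "shot" number tells which), for a name from the list of things; names that differ only in an ending like _2 or _b are one class to them, and where a whole thing is asked for, a point or a joint stands for the part that bears it (a point fixed in the world has none). Each returns a list of dicts, best first, with "conf" (0 to 1); they miss things now and then, are a little off and sometimes report something else, mostly with a low value. They report only what shows in the picture. A call takes as long as a camera call. They do not tell look-alikes from the thing itself.
- masks_of(thing, picture): "mask" (480x640 bool, what is visible of it) and "rect" ([left, top, right, bottom] in pixels, round what is visible of it).
The state is a dict: "time": time; "joints": joint angles; "dq": joint speeds; "effort": joint torques, N m; "eef_pos": TCP position; "tool_rot": TCP orientation; "contact_force": force on the tool from outside, world axes, zero at the start; "torque": the same for the moment, N m; "gripper_width": opening from 0.0 (shut) to 1.0 (fully open); "grasp_force": force on a finger pad.
Only numpy, scipy, OpenCV 4.12 (cv2) and the standard library are available. Lean on these libraries where they do the work, as an engineer would, in place of code of your own. Each camera call takes 0.05 s, during which the arm holds its last target. There are 200 camera calls.

TASK

The inspection camera has been pushed aside on its stand and its spring plunger is not in any hole. Pull the plunger's black knob up, slide the red outer tube along until the camera is over the green circuit board, and let the plunger drop fully home into the hole nearest to the board's middle, so that the tube is locked. Treat the pin gently - it must not be dragged or rammed hard against the tube or the side of a hole - and leave the circuit boards and everything else on the desk where they are.

Things in the scene. Friction and masses are not known exactly. Their poses are not given: they have to be found in the camera images.
- stand: Inspection stand, fixed: plywood base board 250 x 560 x 12 mm, two uprights 478 mm apart carrying a level, square, perforated aluminium tube 30 x 30 mm. Origin on the desk under the tube's axis, midway between the uprights; x from the tube to the camera's side, y along the tube, z up. Board from x -70 to 180 mm; on it a black mat, top 14 mm above the desk, x 35 to 175 mm.
- hole_row (a point): On the stand: middle of the perforated tube's top face, 175 mm above the desk; stand's axes. Seven 10 mm holes in that face, exactly 40 mm apart, nominally at y = +80, +40, ... -160 mm from here; plain from +85 mm on. The tube is only clamped in its uprights: the whole row lies up to 11 mm off nominal along y, differently each time; this point does not show it.
- outer_tube (a point): Centre of the red square outer tube, 42 x 42 x 120 mm long, top 181 mm above the desk, which slides on the perforated tube along the stand's y (friction about 2.5 N, more when the pin drags: about 4.5 N). It carries knob, pin and camera, all at its middle, between y = +150 and -154 mm from the stand's middle (up to 11 mm off). Starts on the plain end, y +99 to +161.
- knob (a point): Middle of the plunger's black ribbed knob: cylinder 26 mm across, 32 mm tall, axis upright (yellow dot on top), above the middle of the red outer tube; the pin is on its axis. This point is 226 mm above the desk with the pin home, 234 mm with it riding on the tube. Under the knob a steel boss 26 mm across rises to 203 mm. Axes as the stand's.
- plunger (a joint): Lift of the spring plunger, m: 0 = pin fully home in a hole, 0.008 = pin riding on the tube's top face (as at the start), 0.016 = at its upper stop. Spring force down: 3.5 N at 0, 6.5 N at 0.008, 9 N at 0.016; well damped. Pin 8 mm thick, square end, so 1 mm play each way in its hole. Dragged over a hole without being pulled, it drops in and catches.
- lens (a point): Centre of the underside of the inspection camera (black barrel 34 mm across with a ring light), looking straight down, 95 mm above the desk. Fixed to the red outer tube by a bracket: 110 mm from the knob's axis along the stand's +x, level with it along y.
- board_green: Green circuit board, 70 x 62 mm, about 20 mm tall, loose on four feet on the black mat. Origin under its middle, on the mat. One hole of the tube brings the camera within 15 mm of its middle; the next ones leave it 25 mm or more off. It lies near y = +40, -40 or -120 mm of the stand, the other two boards in the other places. Leave where it is.
- board_blue: Blue circuit board, 70 x 62 mm, loose on the mat. Origin under its middle. Leave alone.
- board_red: Red circuit board, 70 x 62 mm, loose on the mat. Origin under its middle. Leave alone.
- pliers: Pliers with red handles, about 165 mm long, lying loose on the desk. Origin at the pivot. Leave alone.
- screwdriver: Screwdriver with blue handle, 170 mm long, loose on the desk. Origin at half length. Leave alone.
- tape_roll: Roll of red tape, 84 mm across, 20 mm tall, loose, lying flat. Origin under its centre. Leave alone.
- pen_pot: Black open pot, 72 mm across, 95 mm tall, loose. Origin under its centre. Leave alone.
- part_box: Small cardboard box, 90 x 130 x 50 mm, loose. Origin under its centre. Leave alone.
There are look-alikes about, which are no part of the job. Leave any grey or yellow look-alike of the board_green alone.

How it is judged:
On the way:
1. the plunger has been pulled clear of the tube (lift over 10 mm) (value of joint plunger above 0.01 m), for 0.2 s.
At the end, for the whole second after the job is handed in: the plunger's pin sits fully home in a hole (lift under 2.5 mm) and the camera's lens is over the green board, in the hole nearest its middle (within 19 mm horizontally) (value of joint plunger below 0.0025 m and horizontal distance between lens and board_green below 0.019 m); the robot touches nothing.
It fails at once if the pin, in a hole, is rammed against the hole's side with more than 15 N (value of joint plunger below 0.006 m and contact force between plunger_c0 and anything else above 15 N).
It fails at once if the pin is pressed on to the tube with more than 35 N (contact force between plunger_c0 and anything else above 35 N).
It fails at once if a circuit board is moved by more than 10 mm (distance of any of board_green, board_blue, board_red from where it was at the start of the episode above 0.01 m).
It fails at once if the pliers, screwdriver, tape roll, pen pot or cardboard box is moved by more than 20 mm (distance of any of pliers, screwdriver, tape_roll, pen_pot, part_box from where it was at the start of the episode above 0.02 m).
It also fails if it takes over 64 s, if anything falls off the work surface, if the arm or the gripper's body presses on something with over 40 N, if the wrist force passes 120 N, or if a joint passes its speed limit or range.

## Working session

There is one attempt and no reset: what is moved stays moved. The work goes in short steps, Python scripts to look and compute and a shell command to move; the robot and the scene stay as the last step left them, time stands still between calls to the robot, and variables do not carry over. Pictures are saved under pics/ and viewed, at most 10 in all, crops included, and the job is handed in when it is done.

```bash
mkdir -p pics; ls
cat > h.py <<'E'
import numpy as np, cv2
from rig import *
def world(p,mask):
    v,u=np.nonzero(mask&(p["z_map"]>0)); z=p["z_map"][v,u]; K=p["camera_matrix"]
    c=np.stack([(u-K[0,2])/K[0,0]*z,(v-K[1,2])/K[1,1]*z,z],1)
    return c@np.array(p["rotation"]).T+np.array(p["eye"])
def save(p,n): cv2.imwrite("pics/"+n,p["frame"][:,:,::-1])
E
python3 - <<'E'
from h import *
s=read_state(); print({k:np.round(v,3) for k,v in s.items()})
for c in ("scene","top"):
    p=capture(c); save(p,c+"0.png"); print(c,np.round(p["eye"],3))
    for t in ("knob","outer_tube","lens","board_green","board_blue","board_red","stand","pen_pot","part_box"):
        for d in masks_of(t,p)[:3]:
            if d["conf"]<.3: continue
            w=world(p,d["mask"]); col=p["frame"][d["mask"]].mean(0)
            print(t,round(d["conf"],2),np.round(d["rect"]).astype(int),np.round(np.median(w,0),3),"max z",round(np.percentile(w[:,2],98),3),col.astype(int))
E
```

```text
pics
{'time': np.float64(0.0), 'joints': array([-1.305,  0.053,  1.614,  0.   ,  1.476, -0.119]), 'dq': array([-0.001,  0.001,  0.001,  0.   , -0.001, -0.001]), 'effort': array([ 1.0000e-03, -3.9368e+01, -3.7018e+01, -0.0000e+00,  7.0000e-03,
       -0.0000e+00]), 'eef_pos': array([ 0.234, -0.579,  0.23 ]), 'tool_rot': array([-0.001,  0.982,  0.191, -0.   ]), 'contact_force': array([ 1.407,  0.624, -1.074]), 'torque': array([-0.001,  0.038,  0.002]), 'grasp_force': np.float64(0.0), 'gripper_width': np.float64(0.999)}
scene [ 1.327 -0.711  0.964]Traceback (most recent call last):
  File "<stdin>", line 8, in <module>
  File "h.py", line 6, in world
    return c@np.array(p["rotation"]).T+np.array(p["eye"])
           ~^~~~~~~~~~~~~~~~~~~~~~~~~~
ValueError: matmul: Input operand 1 has a mismatch in its core dimension 0, with gufunc signature (n?,k),(k,m?)->(n?,m?) (size 4 is different from 3)
```

Camera rotation is a quaternion [w,x,y,z].

```bash
sed -i 's/    return c@.*/    return Rq(p["rotation"]).apply(c)+np.array(p["eye"])/; 2a from scipy.spatial.transform import Rotation as Ro\ndef Rq(q): return Ro.from_quat(np.roll(q,-1))' h.py
python3 - <<'E'
from h import *
for c in ("scene","top"):
    p=capture(c); save(p,c+"0.png"); print(c,np.round(p["eye"],3))
    for t in ("knob","outer_tube","lens","board_green","board_blue","board_red","stand","pen_pot","part_box"):
        for d in masks_of(t,p)[:3]:
            if d["conf"]<.3: continue
            w=world(p,d["mask"]); col=p["frame"][d["mask"]].mean(0)
            print(t,round(d["conf"],2),np.round(d["rect"]).astype(int),np.round(np.median(w,0),3),"max z",round(np.percentile(w[:,2],98),3),col.astype(int))
cv2.imwrite("pics/both.png",cv2.resize(np.vstack([cv2.imread("pics/scene0.png"),cv2.imread("pics/top0.png")]),(400,600)))
E
```

```text
scene [ 1.327 -0.711  0.964]
knob 0.58 [339 190 354 207] [0.574 0.075 0.241] max z 0.253 [65 59 51]
outer_tube 0.89 [326 189 379 266] [0.591 0.069 0.173] max z 0.249 [84 56 55]
lens 0.66 [328 185 382 264] [0.59  0.07  0.172] max z 0.249 [85 56 55]
board_green 0.85 [282 372 310 406] [ 0.801 -0.295  0.011] max z 0.021 [112  99  50]
board_blue 0.97 [304 295 339 323] [ 0.666 -0.103  0.025] max z 0.035 [34 44 90]
board_red 0.88 [326 282 360 310] [ 0.675 -0.022  0.025] max z 0.035 [114  55  55]
board_red 0.55 [340 188 356 208] [0.572 0.078 0.235] max z 0.252 [71 60 54]
stand 0.92 [202 195 424 380] [ 0.606 -0.124  0.013] max z 0.184 [111  97  74]
pen_pot 0.83 [385 174 408 210] [0.473 0.414 0.066] max z 0.095 [16 14 14]
part_box 0.71 [139 344 201 404] [ 0.591 -0.5    0.05 ] max z 0.053 [136 105  73]
top [ 0.378 -0.013  1.453]
knob 0.47 [273 235 285 245] [0.566 0.084 0.249] max z 0.254 [111 101  75]
outer_tube 0.79 [254 193 303 259] [0.577 0.079 0.18 ] max z 0.25 [123  78  72]
lens 0.75 [248 191 303 259] [0.577 0.079 0.18 ] max z 0.25 [122  78  72]
board_green 0.88 [362 206 388 236] [ 0.66  -0.176  0.023] max z 0.034 [66 98 69]
board_green 0.74 [402 160 428 191] [ 0.798 -0.288  0.01 ] max z 0.021 [123 108  48]
board_green 0.69 [274 235 281 246] [0.565 0.084 0.249] max z 0.254 [121 112  73]
board_blue 0.89 [336 204 358 234] [ 0.664 -0.095  0.024] max z 0.035 [ 52  57 106]
board_red 0.63 [226 186 439 288] [ 0.609 -0.057  0.012] max z 0.186 [130 113  84]
board_red 0.57 [306 204 332 228] [ 0.672 -0.017  0.024] max z 0.035 [133  68  66]
stand 0.87 [223 186 435 292] [ 0.609 -0.056  0.012] max z 0.186 [130 112  83]
stand 0.6 [254 191 301 258] [0.578 0.079 0.18 ] max z 0.25 [123  80  73]
pen_pot 0.61 [132 271 167 301] [0.464 0.448 0.053] max z 0.097 [38 26 20]
part_box 0.73 [337 206 358 233] [ 0.664 -0.095  0.024] max z 0.035 [ 52  57 105]
part_box 0.67 [457 226 516 268] [ 0.589 -0.472  0.048] max z 0.055 [138 107  71]
```

View pics/top0.png

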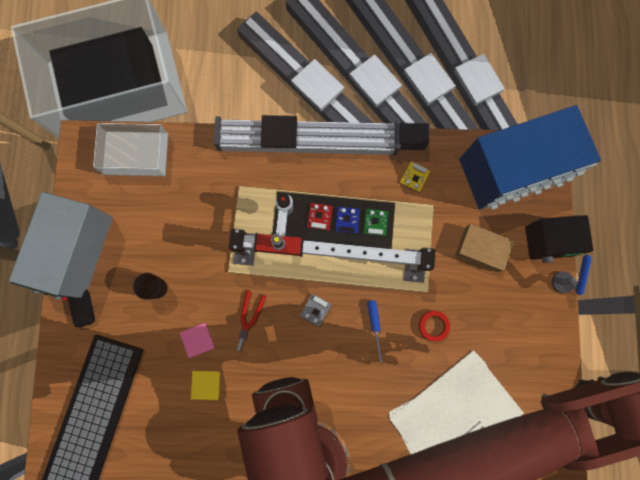

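View pics/scene0.png

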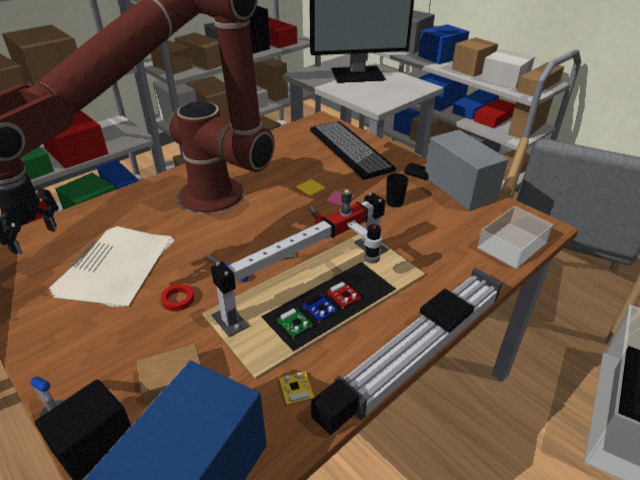

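Top view: the green board is at (376,221) on the mat. The yellow look-alike is at (415,177) on the desk and the grey one at (316,310) on the desk. The one on the mat is green, so it fits. The knob is at (278,240), and the tube holes run from (318,247) to (415,258). Next I measure the axis, holes and board, and make the confirming crop.

```bash
cat > m.py <<'E'
from h import *
p=capture("top"); K=p["camera_matrix"]
allm=np.ones((480,640),bool); zm=p["z_map"]>0; W=np.full((480,640,3),np.nan); W[zm]=world(p,allm)
roi=np.zeros((480,640),bool); roi[225:275,225:440]=1
f=p["frame"].astype(int)
tube=roi&(W[...,2]>.168)&(W[...,2]<.186)
P=W[tube][:,:2]
# silver part only
sil=tube.copy(); sil[:,:304]=0; sil[:,415:]=0
P=W[sil][:,:2]; c=P.mean(0); e=np.linalg.svd(P-c)[2][0]; e=e if e[1]>0 else -e   # +y stand
n=np.array([e[1],-e[0]]) # stand +x (right of y)
print("tube pt",c.round(4),"ydir",e.round(4),"xdir",n.round(4),"zmed",np.median(W[sil][:,2]).round(4))
print("widths",np.percentile((P-c)@n,[1,50,99]).round(4))
# uprights/tube ends
Q=W[roi&(W[...,2]>.1)][:,:2]; s=(Q-c)@e; print("extent s",s.min().round(4),s.max().round(4), "mid",((s.min()+s.max())/2).round(4))
k=W[roi&(W[...,2]>.238)][:,:2]; print("knob top",k.mean(0).round(4),((k-c)@np.c_[e,n]).min(0).round(4),((k-c)@np.c_[e,n]).max(0).round(4))
for d in masks_of("board_green",p)[:1]:
    w=world(p,d["mask"]); w=w[w[:,2]<.06]; q=(w[:,:2]-c)@np.c_[e,n]; r=cv2.minAreaRect((w[:,:2]*1000).astype(np.float32))
    print("green rect",r,"s,n range",q.min(0).round(4),q.max(0).round(4))
# hole profile along axis at z=.175
R=Rq(p["rotation"])
S=np.arange(-.3,.3,.001); prof=[]
g=cv2.cvtColor(p["frame"],cv2.COLOR_RGB2GRAY).astype(np.float32)
for t in (-.002,0,.002):
    X=np.c_[c+S[:,None]*e+t*n,np.full(len(S),.175)]; C=R.inv().apply(X-p["eye"]); u=(C[:,:2]/C[:,2:])@np.diag([K[0,0],K[1,1]])+K[:2,2]
    prof.append(cv2.remap(g,u[:,0].astype(np.float32),u[:,1].astype(np.float32),cv2.INTER_LINEAR)[:,0])
prof=np.mean(prof,0)
from scipy.signal import find_peaks
pk,_=find_peaks(-prof,prominence=12); print([(round(S[i],3),int(prof[i])) for i in pk])
cv2.imwrite("pics/crop1.png",cv2.resize(p["frame"][180:300,220:440,::-1],None,fx=3.6,fy=3.6,interpolation=cv2.INTER_CUBIC))
E
python3 m.py
```

```text
tube pt [ 0.5524 -0.1188] ydir [0.0779 0.997 ] xdir [ 0.997  -0.0779] zmed 0.174
widths [-0.0149 -0.0001  0.0152]
extent s -0.1844 0.327 mid 0.0713
knob top [0.5677 0.0841] [ 0.1916 -0.0124] [0.2159 0.0118]
green rect ((410.992431640625, -10.727142333984375), (61.94401550292969, 69.63590240478516), 61.98476028442383) s,n range [ 0.0585 -0.1914] [ 0.1365 -0.1076]
[(np.float64(-0.171), 37), (np.float64(-0.092), 64), (np.float64(-0.052), 64), (np.float64(-0.012), 61), (np.float64(0.028), 63), (np.float64(0.068), 62), (np.float64(0.107), 65), (np.float64(0.147), 48), (np.float64(0.197), 53), (np.float64(0.26), 43)]
```

View pics/crop1.png

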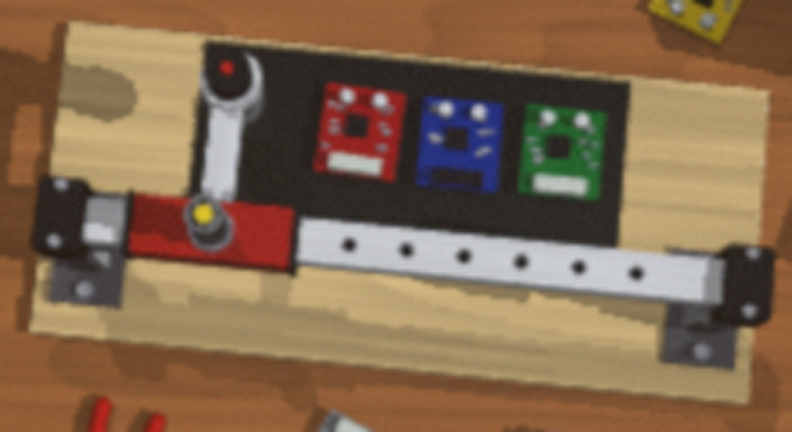

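The crop confirms the green board is the right-hand one on the mat, at crop (560,150). Six holes are visible. Holes lie at s = -92, -52, -12, ... mm, the board at about s = -49, the knob at s = +204. The target is therefore the hole at s = -52, a travel of about 256 mm.

Moving above the knob now, with the tool y axis along the tube.

```bash
python3 -m crank '1 0 0 -.035 0 0 9;1 0 0 -.035 0 0 9;1 0 0 -.035 0 0 8.5;1 .0165 -.04 0 0 0 0;1 .0165 -.04 0 0 0 0;1 .0165 -.04 0 0 0 0;1 .0165 -.04 0 0 0 0;1 .0165 -.04 0 0 0 0;1 .0165 -.04 0 0 0 0;1 .0165 -.04 0 0 0 0' 30
python3 -m crank '1 .0165 -.04 0 0 0 0;1 .0165 -.04 0 0 0 0;1 .0165 -.04 0 0 0 0;1 .0165 -.04 0 0 0 0;1 .0165 -.04 0 0 0 0;1 .0165 -.04 0 0 0 0;1 .0165 -.04 0 0 0 0;1 .0165 -.04 0 0 0 0;1 .0165 -.04 0 0 0 0;1 0 0 0 0 0 0'
cat > g.py <<'E'
from h import *
s=read_state(); R=Rq(s["tool_rot"]); print("t",s["time"],"tcp",np.round(s["eef_pos"],4),"F",np.round(s["contact_force"],2),"w",round(float(s["gripper_width"]),3))
ax=R.as_matrix(); print("xt",ax[:,0].round(3),"yt",ax[:,1].round(3),"zt",ax[:,2].round(3))
print("knob-tcp in tool", R.inv().apply(np.array([.5677,.0841,.2])-s["eef_pos"]).round(4))
E
python3 g.py
```

```text
time: 2.45
eef_pos: [0.3719, -0.3078, 0.3365]
tool_rot: [0.0, 0.999, -0.039, 0.0]
contact_force: [0.4, -0.3, 0.2]
gripper_width: 1.004
grasp_force: 0.0
time: 3.7
eef_pos: [0.548, 0.0404, 0.336]
tool_rot: [-0.0, 0.999, -0.037, -0.0]
contact_force: [-0.6, 0.1, 0.3]
gripper_width: 1.0
grasp_force: 0.0
t 3.7 tcp [0.548  0.0404 0.336 ] F [-0.61  0.11  0.29] w 1.0
xt [ 0.997 -0.074 -0.001] yt [-0.074 -0.997 -0.   ] zt [-0.001  0.    -1.   ]
knob-tcp in tool [ 0.0165 -0.045   0.136 ]
```

```bash
python3 -m crank '1 .008 -.022 0 0 0 0;1 .0085 -.023 0 0 0 0;1 0 0 .02 0 0 0;1 0 0 .02 0 0 0;1 0 0 .01 0 0 0;1 0 0 0 0 0 0;1 0 0 0 0 0 0;1 0 0 0 0 0 0;1 0 0 0 0 0 0;1 0 0 0 0 0 0' | tail -5
python3 - <<'E'
exec(open('g.py').read())
p=capture("wrist"); save(p,"w1.png"); print(p["eye"].round(3))
W=world(p,np.ones((480,640),bool)); k=W[(W[:,2]>.24)&(W[:,2]<.256)&(np.hypot(W[:,0]-.568,W[:,1]-.084)<.03)]
if len(k):
  c,r=cv2.minEnclosingCircle((k[:,:2]*1000).astype(np.float32)); print("knob top",c,r,len(k),np.median(k[:,2]))
E
```

```text
eef_pos: [0.5676, 0.0819, 0.2866]
tool_rot: [-0.0, 0.999, -0.039, 0.0]
contact_force: [-0.6, -0.9, 0.9]
gripper_width: 1.0
grasp_force: 0.0
t 4.95 tcp [0.5676 0.0819 0.2866] F [-0.63 -0.86  0.85] w 1.0
xt [ 0.997 -0.078  0.001] yt [-0.078 -0.997 -0.   ] zt [ 0.001  0.    -1.   ]
knob-tcp in tool [-0.0001 -0.0022  0.0866]
[0.645 0.075 0.43 ]
knob top (568.505126953125, 79.72637176513672) 13.464186668395996 2149 0.25041973779054394
```

View pics/w1.png

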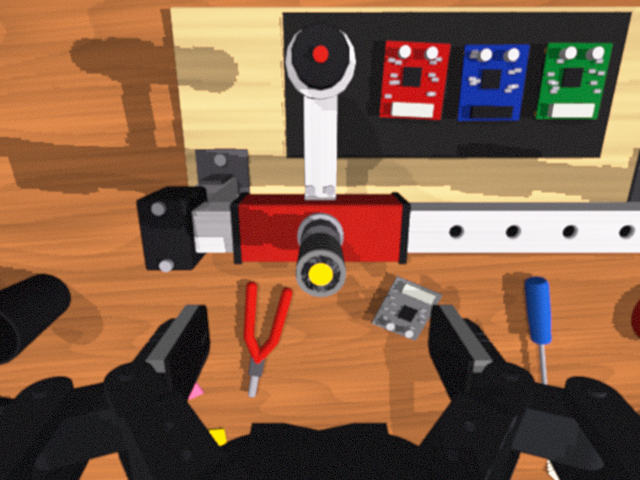

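The wrist view shows the knob (yellow dot) at (320,273), centred between the fingers. The visible holes are at (456,231), (513,231), (570,231) and (627,231). Descending and gripping next.

```bash
python3 -m crank '1 0 0 .015 0 0 0;1 0 0 .015 0 0 0;1 0 .001 .015 0 0 0;1 0 0 .0145 0 0 0;1 0 0 .014 0 0 0;1 0 0 0 0 0 0;.6 0 0 0 0 0 0;.45 0 0 0 0 0 0;.4 0 0 0 0 0 0;.36 0 0 0 0 0 0' 30
python3 -m crank '.33 0 0 0 0 0 0;.3 0 0 0 0 0 0;.27 0 0 0 0 0 0;.24 0 0 0 0 0 0;.2 0 0 0 0 0 0;.1 0 0 0 0 0 0;.1 0 0 0 0 0 0;.1 0 0 0 0 0 0;.1 0 0 0 0 0 0;.1 0 0 0 0 0 0' 30
cat > holes.py <<'E'
from h import *
p=capture("wrist"); K=p["camera_matrix"]; R=Rq(p["rotation"])
g=cv2.cvtColor(p["frame"],cv2.COLOR_RGB2GRAY)
c=np.array([.5524,-.1188]); e=np.array([.0779,.997]); n=np.array([.997,-.0779])
def ray(u,v,z):
    d=R.apply([(u-K[0,2])/K[0,0],(v-K[1,2])/K[1,1],1]); q=p["eye"]+d*(z-p["eye"][2])/d[2]; return q[:2]
def sn(q): return np.round([(q-c)@e,(q-c)@n],4)
_,lab,st,ce=cv2.connectedComponentsWithStats((g<110).astype(np.uint8))
for a,b in zip(st,ce):
    if 30<a[4]<400 and a[2]<25 and a[3]<25:
        q=ray(*b,.175); r=sn(q)
        if abs(r[1])<.012: print("hole",b.round(1),"s,n",r,a[4])
f=p["frame"].astype(int); y=((f[...,0]>170)&(f[...,1]>150)&(f[...,2]<80))
zz=p["z_map"]; m=cv2.connectedComponentsWithStats(y.astype(np.uint8)); 
for a,b in zip(m[2][1:],m[3][1:]):
    if a[4]>100:
        w=world(p,m[1]==list(m[3][:,0]).index(b[0])); print("yellow",b.round(1),a[4],"z",np.median(w[:,2]).round(4),"s,n",sn(ray(*b,np.median(w[:,2]))))
s=read_state(); print("tcp s,n",sn(np.array(s["eef_pos"][:2])),"z",round(s["eef_pos"][2],4),"F",s["contact_force"].round(1),"grip",round(float(s["grasp_force"]),1),s["gripper_width"].round(3),s["time"])
E
python3 holes.py
```

```text
time: 6.25
eef_pos: [0.5675, 0.0809, 0.2132]
tool_rot: [-0.0, 0.999, -0.039, 0.0]
contact_force: [-0.3, -0.2, -0.1]
gripper_width: 0.362
grasp_force: 0.0
time: 7.5
eef_pos: [0.5674, 0.081, 0.213]
tool_rot: [-0.0, 0.999, -0.039, 0.0]
contact_force: [-0.5, 2.5, 2.2]
gripper_width: 0.293
grasp_force: 29.5
hole [502.9 271.3] s,n [0.1039 0.0012] 211
hole [579.8 271.5] s,n [0.0641 0.0011] 210
yellow [325.5 356.8] 276 z 0.2509 s,n [0.197  0.0029]Traceback (most recent call last):
  File "holes.py", line 18, in <module>
    s=read_state(); print("tcp s,n",sn(np.array(s["eef_pos"][:2])),"z",round(s["eef_pos"][2],4),"F",s["contact_force"].round(1),"grip",round(float(s["grasp_force"]),1),s["gripper_width"].round(3),s["time"])
                                                                                                                                                                        ^^^^^^^^^^^^^^^^^^^^^^^^
AttributeError: 'float' object has no attribute 'round'
```

Gripped at 30 N. The wrist and top views both give a travel of about 253 mm. Lifting 5 mm (lift ≈ 0.013).

```bash
sed -i 's/s\["gripper_width"\].round(3),s\["time"\]/s["gripper_width"],s["time"]/' holes.py
python3 -m crank '.1 0 0 -.0012 0 0 0;.1 0 0 -.0013 0 0 0;.1 0 0 -.0013 0 0 0;.1 0 0 -.0012 0 0 0;.1 0 0 0 0 0 0;.1 0 0 0 0 0 0;.1 0 0 0 0 0 0;.1 0 0 0 0 0 0;.1 0 0 0 0 0 0;.1 0 0 0 0 0 0' 40
python3 holes.py
```

```text
time: 8.8
eef_pos: [0.5672, 0.0807, 0.2156]
tool_rot: [0.0, 0.999, -0.039, -0.0]
contact_force: [5.5, 2.4, -6.5]
gripper_width: 0.294
grasp_force: 39.6
hole [499.7 268.9] s,n [0.1039 0.0011] 207
hole [575.7 268.9] s,n [0.0641 0.0011] 204
yellow [325.4 356.2] 270 z 0.2534 s,n [0.1966 0.0029]
tcp s,n [ 0.2    -0.0008] z 0.2156 F [ 5.1  3.  -7.4] grip 39.6 0.2958899567177632 8.85
```

```bash
python3 -m crank '.1 .0005 0 -.0008 0 0 0;.1 .0005 0 -.0008 0 0 0;.1 .0005 0 -.0008 0 0 0;.1 0 0 0 0 0 0;.1 0 0 0 0 0 0;.1 0 0 0 0 0 0;.1 0 0 0 0 0 0;.1 0 0 0 0 0 0;.1 0 0 0 0 0 0;.1 0 0 0 0 0 0' 50
python3 holes.py
```

```text
time: 10.1
eef_pos: [0.5675, 0.0807, 0.2194]
tool_rot: [0.0, 0.999, -0.039, -0.002]
contact_force: [-5.6, 1.4, -9.6]
gripper_width: 0.293
grasp_force: 49.5
hole [496.6 266.5] s,n [0.1039 0.0011] 194
hole [571.1 266.6] s,n [0.0641 0.0011] 195
yellow [325.8 356.8] 252 z 0.2572 s,n [0.1966 0.0031]
yellow [174.2 475.6] 133 z 0.0042 s,n [ 0.3788 -0.349 ]
tcp s,n [ 0.2001 -0.0005] z 0.2194 F [-5.4  2.2 -8.8] grip 49.5 0.29282068676309414 10.15
```

```bash
python3 -m crank '.1 -.0007 .006 0 0 0 0;.1 0 .018 0 0 0 0;.1 0 .03 0 0 0 0;.1 0 .036 0 0 0 0;.1 0 .036 0 0 0 0;.1 0 .036 0 0 0 0;.1 0 .03 0 0 0 0;.1 0 .018 0 0 0 0;.1 0 .006 0 0 0 0;.1 0 0 0 0 0 0' 50
python3 holes.py
```

```text
time: 11.4
eef_pos: [0.5508, -0.1354, 0.22]
tool_rot: [0.001, 0.999, -0.039, -0.001]
contact_force: [-5.6, -2.6, -9.1]
gripper_width: 0.29
grasp_force: 50.1
hole [ 17.3 266.1] s,n [0.1431 0.0016] 198
hole [ 92.2 266.2] s,n [0.1031 0.0015] 203
hole [166.1 266.5] s,n [0.0637 0.0013] 229
hole [464.5 266.1] s,n [-0.0961  0.0013] 196
yellow [326.1 356.9] 267 z 0.2577 s,n [-0.0203  0.0031]
tcp s,n [-0.0165 -0.0003] z 0.22 F [ -5.3  -2.  -10. ] grip 50.1 0.29213384538134324 11.45
```

The row is consistent: the target hole is at s = -56.3 in wrist frame and the knob is at -20.3, so 36 mm remain. I'll stop about 3 mm short, lower the pin onto the tube, then feel forward with loose fingers.

```bash
python3 -m crank '.1 .0007 .004 0 0 0 0;.1 0 .009 0 0 0 0;.1 0 .010 0 0 0 0;.1 0 .007 0 0 0 0;.1 0 .003 0 0 0 0;.1 0 0 0 0 0 0;.1 0 0 .0015 0 0 0;.1 0 0 .0015 0 0 0;.1 0 0 .0015 0 0 0;.1 0 0 0 0 0 0' 50
python3 holes.py
```

```text
time: 12.7
eef_pos: [0.5484, -0.1668, 0.2154]
tool_rot: [0.0, 0.999, -0.038, -0.002]
contact_force: [-7.8, 0.9, -7.3]
gripper_width: 0.292
grasp_force: 50.3
hole [ 27.6 268.8] s,n [0.103  0.0016] 201
hole [103.4 269. ] s,n [0.0633 0.0015] 213
hole [179.3 269.3] s,n [0.0236 0.0014] 227
yellow [325.4 357.5] 287 z 0.2531 s,n [-0.0516  0.003 ]
tcp s,n [-0.0482 -0.0003] z 0.2154 F [-8.6  0.8 -7.5] grip 50.3 0.29144618953925416 12.75
```

```bash
python3 -m crank '.1 -.0005 0 .001 0 0 0;.1 -.0005 0 .001 0 0 0;.1 0 0 .0005 0 0 0;.1 0 0 0 0 0 0;.34 0 0 0 0 0 0;.34 0 0 0 0 0 0;.34 0 0 0 0 0 0;.34 0 0 0 0 0 0;.34 0 0 0 0 0 0;.34 0 0 0 0 0 0' 20
python3 holes.py
```

```text
time: 14.0
eef_pos: [0.5485, -0.1674, 0.2131]
tool_rot: [-0.0, 0.999, -0.039, -0.0]
contact_force: [0.6, 0.2, 0.5]
gripper_width: 0.341
grasp_force: 0.0
hole [ 23.5 271.1] s,n [0.1031 0.0016] 206
hole [100.2 271.4] s,n [0.0633 0.0015] 221
hole [176.8 271.6] s,n [0.0236 0.0014] 236
yellow [323.1 357.8] 321 z 0.2509 s,n [-0.0515  0.0029]
tcp s,n [-0.0488 -0.0001] z 0.2131 F [ 1.  -0.3 -0.2] grip 0.0 0.33875166551146196 14.05
```

```bash
python3 -m crank '.34 0 .001 0 0 0 0;.34 0 .0008 0 0 0 0;.34 0 .0005 0 0 0 0;.34 0 .0005 0 0 0 0;.34 0 .0005 0 0 0 0;.34 0 .0005 0 0 0 0;.34 0 .0005 0 0 0 0;.34 0 .0005 0 0 0 0;.34 0 0 0 0 0 0;.34 0 0 0 0 0 0' 20
python3 holes.py
```

```text
time: 15.3
eef_pos: [0.5482, -0.1707, 0.213]
tool_rot: [-0.002, 0.999, -0.038, -0.0]
contact_force: [0.6, 6.6, 1.9]
gripper_width: 0.34
grasp_force: 3.2
hole [ 18.1 270.7] s,n [0.103  0.0015] 201
hole [ 94.7 271. ] s,n [0.0631 0.0015] 206
hole [171.  271.4] s,n [0.0235 0.0013] 232
yellow [320.8 356.4] 201 z 0.2508 s,n [-0.0541  0.0034]
tcp s,n [-0.0521 -0.0001] z 0.213 F [0.8 6.1 0.6] grip 3.2 0.3400345195688877 15.35
```

```bash
python3 -m crank '.34 0 .0005 0 0 0 0;.34 0 .0003 0 0 0 0;.34 0 .0003 0 0 0 0;.34 0 .0003 0 0 0 0;.34 0 .0003 0 0 0 0;.34 0 .0003 0 0 0 0;.34 0 0 0 0 0 0;.34 0 0 0 0 0 0;.34 0 0 0 0 0 0;.34 0 0 0 0 0 0' 20
python3 holes.py
```

```text
time: 16.6
eef_pos: [0.548, -0.1729, 0.2128]
tool_rot: [-0.001, 0.999, -0.039, -0.0]
contact_force: [0.2, 6.7, 0.1]
gripper_width: 0.34
grasp_force: 2.8
hole [ 13.4 271. ] s,n [0.103  0.0015] 201
hole [ 89.8 271.2] s,n [0.0633 0.0015] 219
hole [166.4 271.4] s,n [0.0235 0.0014] 232
yellow [320.8 356.6] 214 z 0.2506 s,n [-0.0563  0.0034]
tcp s,n [-0.0543 -0.0001] z 0.2128 F [1.1 4.8 0.4] grip 2.8 0.3403796570772499 16.65
```

```bash
python3 -m crank '.34 0 .0003 0 0 0 0;.34 0 .0003 0 0 0 0;.34 0 .0003 0 0 0 0;.34 0 .0003 0 0 0 0;.34 0 .0003 0 0 0 0;.34 0 0 0 0 0 0;.34 0 0 0 0 0 0;.34 0 0 0 0 0 0;.34 0 0 0 0 0 0;.34 0 0 0 0 0 0' 20
python3 holes.py
```

```text
time: 17.9
eef_pos: [0.5478, -0.1757, 0.2132]
tool_rot: [0.0, 0.999, -0.039, -0.0]
contact_force: [-0.8, 2.7, -1.8]
gripper_width: 0.344
grasp_force: 1.2
hole [  8.2 271. ] s,n [0.1027 0.0016] 191
hole [ 84.4 271.2] s,n [0.0632 0.0015] 218
hole [160.9 271.5] s,n [0.0236 0.0013] 234
yellow [318.5 343.7] 325 z 0.243 s,n [-0.0583  0.0029]
tcp s,n [-0.0571 -0.0001] z 0.2132 F [-0.6  0.9 -2.6] grip 1.2 0.33919233655268877 17.95
```

The knob dropped 7.7 mm, so the pin is home. Backing off, opening and rising.

```bash
python3 -m crank '.34 0 -.001 0 0 0 0;.4 0 0 0 0 0 0;.6 0 0 0 0 0 0;1 0 0 0 0 0 0;1 0 0 0 0 0 0;1 0 0 0 0 0 0;1 0 0 0 0 0 0;1 0 0 -.01 0 0 0;1 0 0 -.02 0 0 0;1 0 0 -.03 0 0 0' 20
python3 -m crank '1 0 0 -.03 0 0 0;1 0 0 -.03 0 0 0;1 0 0 -.01 0 0 0;1 0 0 0 0 0 0;1 0 0 0 0 0 0;1 0 0 0 0 0 0;1 0 0 0 0 0 0;1 0 0 0 0 0 0;1 0 0 0 0 0 0;1 0 0 0 0 0 0' 20
python3 holes.py
python3 - <<'E'
from h import *
p=capture("wrist"); save(p,"w9.png")
for d in masks_of("board_green",p)[:3]:
    w=world(p,d["mask"]); print(d["conf"],d["rect"],np.median(w,0).round(3))
p=capture("top"); W=world(p,np.ones((480,640),bool)); k=W[(W[:,2]>.225)&(W[:,2]<.255)&(np.hypot(W[:,0]-.548,W[:,1]+.173)<.03)]; print(len(k),np.percentile(k[:,2],[50,90]) if len(k) else 0)
E
```

```text
time: 19.2
eef_pos: [0.5478, -0.1746, 0.2745]
tool_rot: [-0.0, 0.999, -0.039, -0.0]
contact_force: [0.5, 1.2, 0.5]
gripper_width: 1.0
grasp_force: 0.0
time: 20.45
eef_pos: [0.548, -0.1747, 0.3432]
tool_rot: [-0.0, 0.999, -0.039, 0.0]
contact_force: [0.1, 0.6, -0.2]
gripper_width: 0.998
grasp_force: 0.0
hole [223.2 212. ] s,n [0.0237 0.0014] 93
hole [ 82.5 212.4] s,n [0.143 0.001] 67
hole [129.6 212.4] s,n [0.1031 0.001 ] 72
hole [176.7 212.3] s,n [0.0632 0.0011] 76
yellow [317.8 236.3] 243 z 0.243 s,n [-0.0566  0.0011]
tcp s,n [-0.0561 -0.0001] z 0.3432 F [0.4 0.4 0.3] grip 0.0 1.0011227744258981 20.5
0.97 [181.1, 261.4, 241.0, 318.0] [ 0.414 -0.018  0.011]
0.87 [290.7, 56.5, 341.7, 116.9] [ 0.642 -0.159  0.025]
102 [0.24031199 0.24383429]
```

View pics/w9.png

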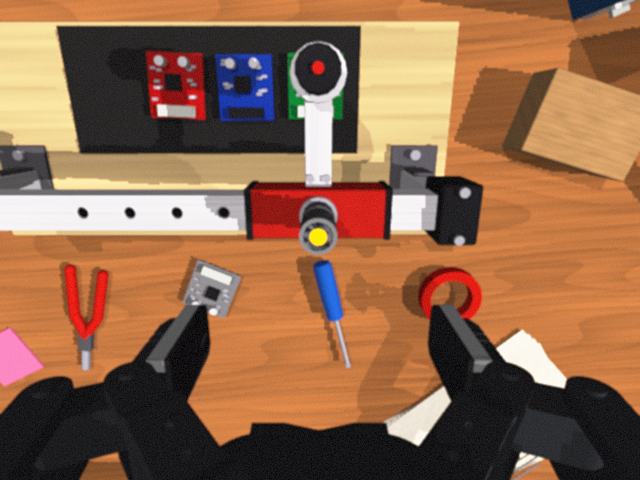

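The wrist view shows the camera (318,68) over the green board (316,87). The knob top is at z 0.243, so the pin is home, and the gripper is clear.

```bash
python3 -c "from rig import *; print(close_job())"
```

```text
the job is handed in; nothing more can be done
None
```

The camera is over the green board and the plunger has dropped home in the hole nearest the board's middle, with the gripper clear and the job handed in at about 20.6 s of the 64 s; hand-in returned no verdict.

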